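# Refit a hob's push knob and hold it in to reset

## Robot

A 6-joint arm with a two-finger parallel gripper is mounted at the origin on the work surface. World frame = base frame: x ahead of the robot, y to its left, z up, the work surface at z = 0. Lengths are in m, angles in rad, forces in N, time in s.
With the tool pointing down it reaches from about 0.35 to 0.85 m from the base axis. Payload 8.1 kg.
Tool frame: the origin (TCP) lies at the very end of the fingers, on their centre line; the grasp point (between the pads) lies robot.tcp_to_grasp behind it (robot.tcp_to_grasp is the distance from the TCP to the grasp point, in m); z points along the fingers, y is the line along which they close (so a half turn about z gives the same grasp; the last joint's range is limited). The gripper opens to 93 mm and grips with 3 to 60 N. Pads are 15 mm wide; open, the fingers measure 128 mm over their backs; the gripper's body (75 mm by 188 mm) begins 65 mm behind the grasp point.
Start: joints at [-1.323, 0.13, 1.488, -0, 1.523, -0.085], TCP at [0.196, -0.567, 0.219] pointing down, gripper open.
Joint ranges: [-2.96, 2.96], [-0.89, 2.26], [0.02, 2.5], [-1.34, 4.48], [0, 2.73], [-2.66, 2.66]. Speed limits (rad/s): [2.39, 2.39, 2.79, 3.14, 3.14, 3.14].

## Interface

Orientations are given as a rotation vector (axis times angle).
In Python, from plant import robot gives the robot as it stands. The module is installed in compiled form; this text tells all that it offers.
- The arm moves only by the shell command python3 -m pendant 'ROWS' [FORCE]. ROWS is JSON, a list that holds one entry, the list of rows, each a list of 5 numbers: the opening, from 0 (shut) to 1 (fully open), then the shift along the tool's x, y, z in cm, then the turn about the tool's z in degrees. In form: [[[fingers, x, y, z, roll], ...]]. A call has 1 to 8 rows; each row shifts and turns the commanded pose from where the row before left it, along the tool's axes as they then stand; what a row does not reach is not made up. A row lasts 1/10 s, in which the tool goes at most 50 mm and 8.59 degrees, less where a joint would pass 70% of its speed; a pose out of reach is approached as far as the arm can. A call is refused whole if a number of a shift passes 5 or a number of a turn 8.59, either way. A call with a gripper value outside its range is refused whole. The fingers move at their own pace and stop on an object; FORCE is the grip in N (left out, the last holds). Time passes only in rows, so rows that do not move let the fingers close. It gives the time, the measured TCP pose, the force, the opening and the grip force at its end, in the units of the state.
- robot.read_state(): the state, without advancing time (a new reading comes with each control period).
- robot.read_camera(name): name is "scene" or "top" or "wrist"; returns a dict with "img" (384x512x3 uint8, blue, green, red), "K" (3x3 intrinsics, pixels), "pose" (4x4, takes a point from camera to world coordinates). Camera axes: x right, y up, looking along -z (the intrinsics and any distortion apply to the point x, -y, -z); pixel columns grow to the right and rows downward; lengths in m; the calibration is good to about 2 mm. A picture is of the moment at which its call begins. There is no depth.
- robot.close_job(): hands the job in; it is judged then, once.
The state is a dict: "t": time; "q": joint angles; "dq": joint speeds; "joint_torque": joint torques, N m; "tool_pos": TCP position; "orientation": TCP orientation; "force": force on the tool from outside, world axes, zero at the start; "wrist_torque": the same for the moment, N m; "opening": finger opening in m; "gripper_force": force on a finger pad.
Only numpy, scipy, OpenCV 4.12 (cv2) and the standard library are available. Lean on these libraries where they do the work, as an engineer would, in place of code of your own. Each camera call takes 0.05 s, during which the arm holds its last target. There are 200 camera calls.

## Task

The induction hob's black knob was pulled off for cleaning and lies on the grey mat: first shut the hob down by pressing its red stop key and then its white standby key right down, one at a time and letting each come up again, without touching the green start key. Then pick up the knob, turn it so that its white line points the way the flat of the D-shaped spindle faces, and push it fully home on the spindle. Press the knob and the sprung spindle right down to reset the hob and keep it so: you finish while still holding the knob pressed down, with everything else left standing where it was.

Things in the scene. Friction and masses are not known exactly. Their poses are not given: they have to be found in the camera images.
- stop_key_top (a point): Red stop key: round spring key 25 mm across, middle one of three in a row (50 mm apart) on the black control strip on top of the hob along its edge nearest the robot. Point: centre of its top face, 8.5 mm above the strip; pressed straight down. The hob is a fixed steel box 340 deep x 280 wide x 62 mm high; the strip is 60.5 mm above the bench.
- standby_key_top (a point): White standby key, same size; the key of the row nearest the spindle. Point: centre of its top face, 8.5 mm above the strip.
- start_key_top (a point): Green start key, same size; the key of the row farthest from the spindle. Not to be pressed. Point: centre of its top face.
- stop_key (a joint): Travel of the red key (m): 0 up, 0.004 right down. Springs back up; about 1.3 N starts it, about 4.5 N takes it right down.
- standby_key (a joint): Travel of the white key (m): 0 up, 0.004 right down; same spring.
- start_key (a joint): Travel of the green key (m): 0 up, 0.004 right down; same spring.
- spindle_tip (a point): Top centre of the upright steel spindle at the strip's other end, 90 mm from the white key. D-shaped shaft, 12 mm diameter, its flat 2.5 mm from the axis along all its length, end chamfered 1.2 mm; stands 22.5 mm above the strip. x axis level, pointing out of the flat; z up. A red tick on the 28 mm collar at its foot is on the flat's side. Stiff to turn (0.3 N m): its angle stays as found.
- spindle (a joint): How far the spindle is pushed down (m): 0 up, 0.005 right down on its stop. Springs back up; about 3 N starts it, 8 N takes it right down.
- knob_grip (a point): Black knob, right way up on the mat, about 60 g: round skirt 52 mm across, 14 high; on it an upright bar grip 46 long x 14 wide x 30 high (44 in all). Point: on its axis, 36 mm above the underside, 22 above the skirt, 8 below the bar's top: a height to grip the bar. x axis: along the bar towards the white line, which is on the side of the bore's flat; z up. Home, it is 22 mm above the spindle tip.
- knob_mark (a point): Outer end of the white line on top of the knob's bar, 22 mm from its axis towards the side of the bore's flat, 44 mm above the underside.
- knob: The knob; origin: centre of its underside, x towards the white line, z up. D-shaped bore in the underside, 14 mm deep, 0.6 mm wider than the spindle all round: it slides on freely within about 10 degrees of the right angle. Fully home on the spindle the underside is 8.5 mm above the strip, 3.5 mm when pressed right down. The grey silicone mat (170 x 140 x 6 mm) lies left or right of the hob.
- pitcher_mid (a point): Steel milk pitcher, 86 mm in diameter, 108 mm high, standing on the hob's black glass. Leave it. Point: its axis, half-way up.
- knock_box_mid (a point): Open grey plastic knock box, 150 x 150 x 100 mm with a bar across, beside the hob on the side away from the mat. Leave it. Point: half-way up.
- shaker_mid (a point): Glass shaker with a steel screw-top, 68 mm in diameter, 112 mm high. Leave it. Point: half-way up.
- tamper_mid (a point): Steel tamper with a wooden handle, 58 mm in diameter, 91 mm high. Leave it. Point: half-way up.
- cup_mid (a point): White cup on a 100 mm saucer, 66 mm high. Leave it. Point: half-way up.
- syrup_mid (a point): Amber syrup bottle, 68 mm in diameter, 210 mm high. Leave it. Point: half-way up.
Mind the look-alikes: they are no part of the job. There is more than one size of the knob; the job needs the middle-sized.

How it is judged:
On the way, in this order (a step that is already met when the one before it is completed fails the run):
1. the red stop key is pressed down, alone (value of joint stop_key above 0.0025 m and value of joint standby_key below 0.001 m), for 0.05 s.
2. the red key is up again and the white standby key is pressed down, alone (value of joint standby_key above 0.0025 m and value of joint stop_key below 0.001 m), for 0.05 s.
3. the knob is fully home on the spindle, keyed to its flat, with both keys up (value of joint each of standby_key, stop_key below 0.001 m and horizontal distance between knob_grip and spindle_tip below 0.005 m and z of knob_grip in the frame of spindle_tip below 0.0245 m and x of knob_mark in the frame of spindle_tip above 0.015 m and angle between the x axis of knob_grip and the x axis of spindle_tip, either way round below 0.4 rad), for 0.1 s.
At the end, for the whole second after the job is handed in: The knob is home on the spindle (within 2.5 mm of full depth, axes within 5 mm, upright), white line on the flat's side within 0.4 rad; the gripper still holds it with over 2 N and the spindle is at least 3.5 of its 5 mm down through the last second; the keys are up (all of step 3 and value of joint spindle above 0.0035 m and angle between knob_grip's own z axis and vertical below 0.15 rad and contact force between the fingers and knob above 2 N and value of joint start_key below 0.001 m); the arm keeps its last pose, push and grip.
It fails at once if the green start key is pressed (value of joint start_key above 0.002 m).
It fails at once if a bystander is shifted by more than 30 mm or tipped over (distance of any of pitcher_mid, knock_box_mid, shaker_mid, tamper_mid, cup_mid, syrup_mid from where it was at the start of the episode above 0.03 m).
It also fails if it takes over 48 s, if anything falls off the work surface, if the arm or the gripper's body presses on something with over 40 N, if the wrist force passes 120 N, or if a joint passes its speed limit or range.

## Working session

There is one attempt and no reset: what is moved stays moved. The work goes in short steps, Python scripts to look and compute and a shell command to move; the robot and the scene stay as the last step left them, time stands still between calls to the robot, and variables do not carry over. Pictures are saved under pics/ and viewed, at most 11 in all, crops included, and the job is handed in when it is done.

```bash
mkdir -p pics
cat > h.py <<'E'
import numpy as np, cv2
from plant import robot
from scipy.spatial.transform import Rotation as R
def cam(n,save=None):
    c=robot.read_camera(n)
    if save: cv2.imwrite('pics/'+save,c['img'])
    return c
def ray(c,u,v,z):
    d=np.linalg.inv(c['K'])@[u,v,1.]; d=c['pose'][:3,:3]@[d[0],-d[1],-d[2]]
    d=d if True else -d
    o=c['pose'][:3,3]; return o+d*(z-o[2])/d[2]
def proj(c,p):
    q=c['pose'][:3,:3].T@(np.asarray(p)-c['pose'][:3,3]); w=c['K']@[q[0],-q[1],-q[2]]; return w[:2]/w[2]
E
python3 - <<'E'
from h import *
a=cam('top','top0.png');b=cam('scene','scene0.png')
print(a['K'],a['pose'],b['pose'],a.keys())
print(robot.tcp_to_grasp);s=robot.read_state();print(s)
print(R.from_rotvec(s['orientation']).as_matrix())
E
```

```text
[[489.37633132   0.         256.40132758]
 [  0.         489.37633132 190.05646611]
 [  0.           0.           1.        ]] [[ 8.88815388e-04  9.82730030e-01 -1.85042961e-01  3.17852827e-01]
 [-9.99998642e-01  6.16719683e-04 -1.52799775e-03  5.00460224e-03]
 [-1.38748964e-03  1.85044067e-01  9.82729244e-01  1.59801102e+00]
 [ 0.00000000e+00  0.00000000e+00  0.00000000e+00  1.00000000e+00]] [[ 0.35926987 -0.72619556  0.58614433  1.22577739]
 [ 0.93319412  0.28533909 -0.21847273 -0.21889913]
 [-0.00859596  0.62547711  0.78019516  0.99587383]
 [ 0.          0.          0.          1.        ]] dict_keys(['img', 'K', 'pose'])
0.0188
{'t': 0.1, 'q': array([-1.32339546e+00,  1.31113873e-01,  1.48915720e+00,  3.58388481e-05,
        1.52299674e+00, -8.54032643e-02]), 'dq': array([ 1.96606373e-03, -1.66514241e-03, -1.81853757e-03,  5.29832528e-05,
       -1.32814993e-03, -1.19875758e-04]), 'joint_torque': array([ 1.03239487e-03, -5.61340284e+01, -4.93098342e+01,  7.70116900e-02,
        2.90112826e-02, -6.23576352e-05]), 'tool_pos': array([ 0.19592379, -0.56657186,  0.21768272]), 'orientation': array([-3.09654912e+00, -5.20078564e-01,  1.56773815e-04]), 'force': array([-0.40690473, -0.5487637 ,  0.13276403]), 'wrist_torque': array([0.00514037, 0.02546956, 0.00721646]), 'gripper_force': 0.0, 'opening': 0.09321217253272242}
[[ 9.45130570e-01  3.26692614e-01 -3.75512849e-04]
 [ 3.26692781e-01 -9.45129176e-01  1.63291978e-03]
 [ 1.78554681e-04 -1.66599974e-03 -9.99998596e-01]]
```

View pics/top0.png

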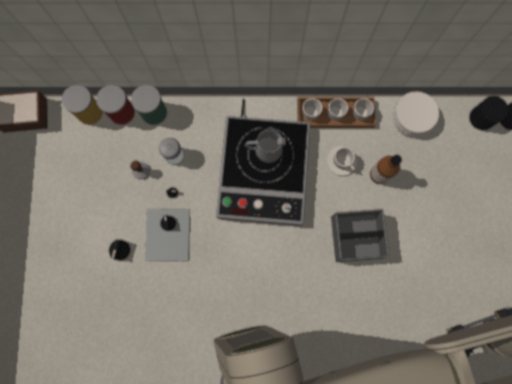

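View pics/scene0.png

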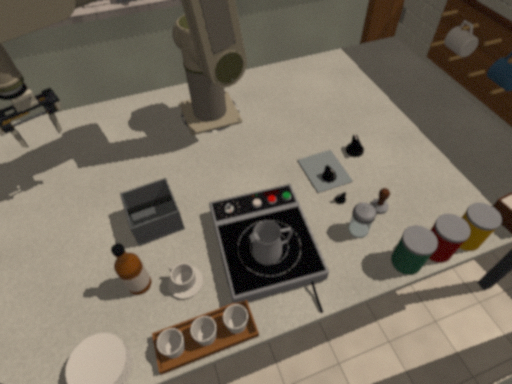

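The top view shows the green, red and white keys at about (227,202), (242,203) and (258,204), with the spindle at (287,208). The knob on the mat is at (168,223); the look-alikes at (172,192) and (120,250) are the small and large sizes.

Run:
```python
from h import *
a=cam('top');b=cam('scene')
def cen(c,f,box,n):
    im=c['img'].astype(int);u0,v0,u1,v1=box
    m=f(im)[v0:v1,u0:u1].astype(np.uint8)
    k,l,s,ce=cv2.connectedComponentsWithStats(m)
    return [(s[i,4],(ce[i]+[u0,v0]).round(2),s[i,2:4]) for i in np.argsort(-s[1:,4])[:n]+1]
red=lambda i:(i[...,2]>1.7*i[...,1])&(i[...,2]>80)
grn=lambda i:(i[...,1]>1.3*i[...,2])&(i[...,1]>50)
wh=lambda i:(i.min(-1)>110)
blk=lambda i:(i.max(-1)<45)
R0=(220,194,304,219)
for nm,f,z in(('g',grn,.069),('r',red,.069),('w',wh,.069)):
    for A,p,s in cen(a,f,R0,2): print(nm,A,p,s,ray(a,*p,z).round(4))
for A,p,s in cen(a,blk,(105,180,195,265),4): print('knob',A,p,s,ray(a,*p,.03).round(4))
R1=(210,185,300,220)
for nm,f,z in(('g',grn,.069),('r',red,.069),('w',wh,.069)):
    for A,p,s in cen(b,f,R1,2): print('sc',nm,A,p,s,ray(b,*p,z).round(4))
cv2.imwrite('pics/c1.png',np.hstack([cv2.resize(a['img'][190:225,215:310],(570,210),interpolation=2),cv2.resize(a['img'][205:240,150:185],(210,210),interpolation=2)]))
```

```text
g 55 [226.55 200.65] [8 8] [0.5716 0.1019 0.069 ]
g 2 [254.5 214. ] [2 1] [0.529  0.0133 0.069 ]
r 58 [242.45 202.  ] [8 9] [0.5673 0.0515 0.069 ]
w 80 [288.8  194.78] [38  4] [ 0.5906 -0.0954  0.069 ]
w 52 [257.5 203.5] [8 8] [0.5625 0.0039 0.069 ]
knob 252 [120.56 249.34] [20 19] [0.4205 0.4405 0.03  ]
knob 138 [168.77 223.38] [14 13] [0.5037 0.2895 0.03  ]
knob 40 [171.52 193.35] [9 8] [0.602  0.2839 0.03  ]
sc g 61 [286.08 194.59] [9 9] [0.5703 0.1035 0.069 ]
sc g 2 [256.  194.5] [1 2] [0.5345 0.0132 0.069 ]
sc r 56 [271.5  197.86] [10  8] [0.5655 0.0547 0.069 ]
sc w 661 [234.65 190.35] [73 18] [ 0.4928 -0.0457  0.069 ]
sc w 130 [295.94 193.6 ] [11 22] [0.5783 0.1348 0.069 ]
```

View pics/c1.png

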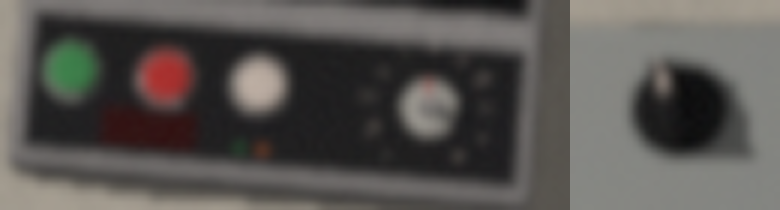

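```bash
python3 -m pendant '[[[0,3.7,-3.1,0,0],[0,3.7,-3.1,0,0],[0,3.7,-3.1,0,0],[0,3.7,-3.1,0,0],[0,3.7,-3.1,0,0],[0,3.7,-3.1,0,0],[0,3.7,-3.1,0,0],[0,3.7,-3.1,0,0]]]' 20;  python3 -m pendant '[[[0,3.7,-3.1,0,0],[0,3.7,-3.1,0,0],[0,3.7,-3.1,0,0],[0,3.7,-3.1,0,0],[0,3.7,-3.1,0,0],[0,0,0,0,0]]]'
python3 - <<'E'
from h import *
w=cam('wrist','w1.png')
s=robot.read_state();print(s['tool_pos'],s['q'],s['opening'],s['force'])
print(R.from_rotvec(s['orientation']).as_matrix().round(3));print(w['pose'].round(4),w['K'][0,0])
E
```

```text
t: 1.0
tool_pos: [0.3953, -0.2342, 0.2187]
orientation: [3.098, 0.52, 0.001]
force: [0.8, 0.0, 0.2]
opening: 0.0334
gripper_force: 0.0
t: 1.6
tool_pos: [0.5206, -0.024, 0.2183]
orientation: [-3.095, -0.529, -0.001]
force: [0.1, -0.4, -0.2]
opening: 0.0005
gripper_force: 0.0
[ 0.51950465 -0.02641421  0.21813698] [-1.49599712e-01 -8.53330212e-02  1.70809769e+00  2.89137748e-04
  1.51977068e+00  1.08368283e+00] 0.00019964814710167911 [0.8348284  0.31213298 0.43122521]
[[ 0.944  0.331 -0.001]
 [ 0.331 -0.944  0.   ]
 [-0.001 -0.001 -1.   ]]
[[ 0.3305  0.9113  0.2455  0.5893]
 [-0.9438  0.3196  0.0841 -0.0015]
 [-0.0018 -0.2595  0.9658  0.384 ]
 [ 0.      0.      0.      1.    ]] 326.2425360351117
```

View pics/w1.png

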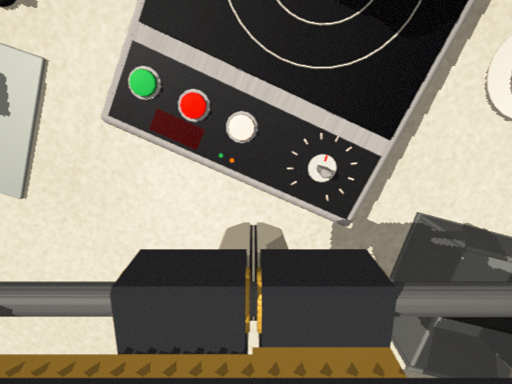

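The wrist view shows green at (144,82), red at (193,105), white at (241,127), the collar at (322,168) and its tick at (325,157).

Run:
```python
from h import *
c=cam('wrist');im=c['img'].astype(int)
def cen(f,box,lo=30):
    u0,v0,u1,v1=box;m=f(im)[v0:v1,u0:u1].astype(np.uint8)
    k,l,s,ce=cv2.connectedComponentsWithStats(m)
    return [(s[i,4],(ce[i]+[u0,v0]).round(2),s[i,2:4]) for i in range(1,k) if s[i,4]>=lo]
red=lambda i:(i[...,2]>1.7*i[...,1])&(i[...,2]>130)
grn=lambda i:(i[...,1]>1.3*i[...,2])&(i[...,1]>90)
wh=lambda i:(i.min(-1)>140)
for n,f,b in(('g',grn,(120,60,170,110)),('r',red,(170,80,215,130)),('w',wh,(220,105,260,150))):
    for A,p,s in cen(f,b): print(n,A,p,s,ray(c,*p,.069).round(4))
print('tick')
for A,p,s in cen(red,(300,145,345,190),4): print(A,p,s,ray(c,*p,.0625).round(4))
for A,p,s in cen(wh,(300,145,345,190),60): print('collar',A,p,s,ray(c,*p,.0625).round(4))
cv2.imwrite('pics/c2.png',cv2.resize(c['img'][143:193,297:347],(600,600),interpolation=0))
s=robot.read_state();print(s['tool_pos'])
```

```text
g 588 [139.44  79.93] [27 29] [0.572  0.1011 0.069 ]
r 557 [190.26 102.97] [27 27] [0.5678 0.0513 0.069 ]
w 691 [238.08 123.77] [31 32] [0.5644 0.0032 0.069 ]
tick
12 [323.67 155.5 ] [4 6] [ 0.5626 -0.0867  0.0625]
collar 506 [318.81 165.3 ] [28 28] [ 0.5519 -0.0859  0.0625]
[ 0.51893968 -0.02801953  0.21818976]
```

View pics/c2.png

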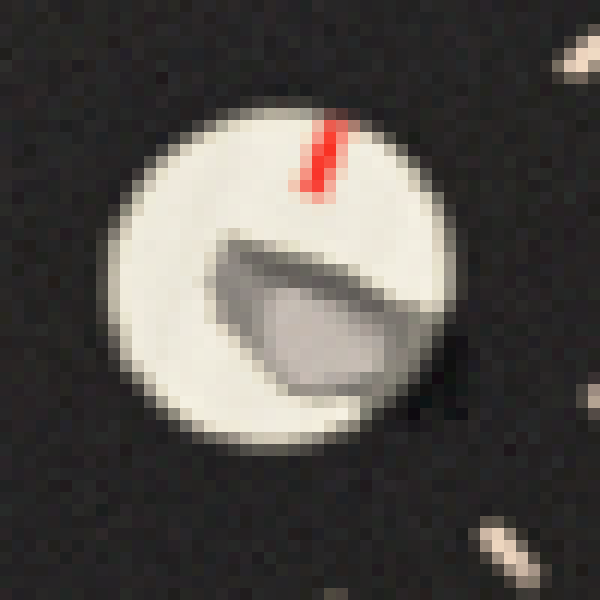

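```bash
python3 -m pendant '[[[0,3.6,-2.95,0,0],[0,3.6,-2.95,0,0],[0,0,0,4,8],[0,0,0,4,8],[0,0,0,4,3.5],[0,0,0,0,0],[0,0,0,0,0]]]'
python3 - <<'E'
from h import *
c=cam('wrist','w2.png')
s=robot.read_state();print(s['tool_pos'],s['q'],s['opening'],s['force']);print(R.from_rotvec(s['orientation']).as_matrix().round(3))
f=lambda p:ray(c,*p,.0625)
im=c['img'].astype(int)
def cen(f,lo=30):
    m=f(im).astype(np.uint8);k,l,s,ce=cv2.connectedComponentsWithStats(m)
    return [(s[i,4],ce[i].round(2),s[i,:4]) for i in range(1,k) if s[i,4]>=lo]
for A,p,s in cen(lambda i:(i[...,2]>1.7*i[...,1])&(i[...,2]>130),8): print('r',A,p,s,ray(c,*p,.069).round(4))
for A,p,s in cen(lambda i:(i.min(-1)>140)): print('w',A,p,s,ray(c,*p,.0625).round(4))
E
```

```text
t: 2.4
tool_pos: [0.5671, 0.0489, 0.0988]
orientation: [3.141, -0.011, -0.003]
force: [-0.5, -0.6, 1.0]
opening: 0.0004
gripper_force: 0.0
[0.56868271 0.04915622 0.10075582] [-3.48493546e-03  1.36646831e-01  1.70138428e+00 -1.71115281e-04
  1.30160660e+00  1.57431317e+00] 0.0006262747486904931 [0.54597936 0.89451697 0.41829717]
[[ 1.    -0.007  0.002]
 [-0.007 -1.    -0.   ]
 [ 0.002  0.    -1.   ]]
r 760 [246.03 212.81] [228 199  39  28] [0.572  0.0523 0.069 ]
r 34 [456.74 221.94] [455 218   5   9] [ 0.5647 -0.082   0.069 ]
w 41865 [132.17 140.54] [  0   0 512 282] [0.6174 0.122  0.0625]
w 826 [354.09  73.26] [217   0 295 112] [ 0.6554 -0.0119  0.0625]
w 446 [369.36  28.11] [291   0 163  46] [ 0.6794 -0.0188  0.0625]
w 206 [162.71 195.75] [148 188  39  28] [0.5818 0.106  0.0625]
w 195 [233.92 205.08] [224 194  28  33] [0.5751 0.0603 0.0625]
w 2777 [ 23.2  242.29] [  0 206  50  75] [0.5501 0.2022 0.0625]
w 84 [326.74 210.21] [318 208  20   5] [ 5.711e-01 -2.000e-04  6.250e-02]
w 2266 [ 30.16 335.38] [  0 317  65  37] [0.4766 0.2114 0.0625]
w 1691 [ 91.87 334.86] [ 66 317  52  37] [0.4766 0.1663 0.0625]
w 7090 [453.02 346.37] [390 317 122  61] [ 0.4643 -0.0987  0.0625]
w 270 [252.65 336.4 ] [248 320  11  34] [0.4743 0.049  0.0625]
```

View pics/w2.png

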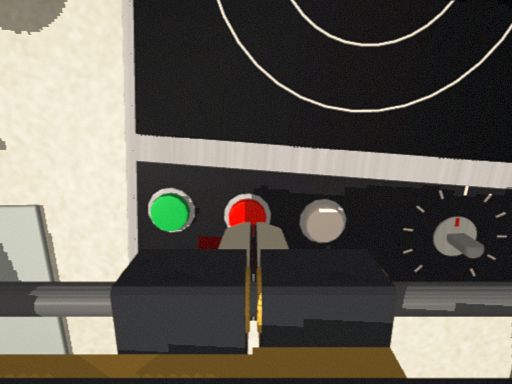

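The tool is over the red key at (246,213), with no overlap on green or white.

```bash
python3 -m pendant '[[[0,0,-0.2,2.5,0],[0,0,0,0.5,0],[0,0,0,0.4,0],[0,0,0,0.3,0],[0,0,0,0,0],[0,0,0,0,0]]]'; python3 -c "
from h import *
print(robot.read_state()['tool_pos'])"
```

```text
t: 3.05
tool_pos: [0.5688, 0.0519, 0.0651]
orientation: [3.141, -0.011, 0.003]
force: [-9.6, -2.1, 14.7]
opening: 0.0005
gripper_force: 7.7
[0.56877377 0.05186193 0.06507828]
```

```bash
python3 -m pendant '[[[0,0,0,-2.5,0],[0,0,0,0,0],[0,-0.5,4.8,0,0],[0,0,0,0,0],[0,0,0,1.3,0],[0,0,0,0.6,0],[0,0,0,0.6,0],[0,0,0,0,0]]]'; python3 -m pendant '[[[0,0,0,0,0]]]'
```

```text
t: 3.85
tool_pos: [0.5625, 0.0046, 0.0647]
orientation: [3.141, -0.01, -0.001]
force: [-16.8, -2.4, 33.9]
opening: 0.0003
gripper_force: 16.6
t: 3.95
tool_pos: [0.5625, 0.0046, 0.0647]
orientation: [3.14, -0.01, -0.001]
force: [-17.1, -2.2, 33.9]
opening: 0.0005
gripper_force: 16.8
```

```bash
python3 -m pendant '[[[0,0,0,-4,0],[0,0,0,-4,0],[0,-1.6,-4.1,-0.8,0],[0.5,-1.6,-4.1,-0.8,0],[0.5,-1.6,-4.1,-0.8,0],[0.5,-1.6,-4.1,-0.8,0],[0.5,-1.6,-4.1,-0.8,0],[0.5,-1.6,-4.1,-0.8,0]]]'; python3 -m pendant '[[[0.5,-1.6,-4.1,-0.8,0],[0.5,0,0,0,0],[0.5,0,0,0,0]]]'
python3 - <<'E'
from h import *
c=cam('wrist','w3.png')
s=robot.read_state();print(s['tool_pos'],s['q'],s['opening'],s['force']);print(R.from_rotvec(s['orientation']).as_matrix().round(3))
E
```

```text
t: 4.75
tool_pos: [0.4667, 0.2533, 0.189]
orientation: [3.141, -0.01, -0.002]
force: [-0.4, -0.4, 0.4]
opening: 0.0358
gripper_force: 0.0
t: 5.05
tool_pos: [0.4516, 0.2935, 0.1969]
orientation: [3.141, -0.006, -0.001]
force: [0.4, -0.1, 0.4]
opening: 0.0463
gripper_force: 0.0
[0.45197044 0.29234815 0.19665033] [ 4.79138939e-01 -2.39784422e-02  1.68825365e+00 -3.66616832e-04
  1.47872783e+00  2.05556803e+00] 0.046513680106380094 [0.10994942 0.09577311 0.41079226]
[[ 1.    -0.006 -0.001]
 [-0.006 -1.    -0.001]
 [-0.001  0.001 -1.   ]]
```

View pics/w3.png

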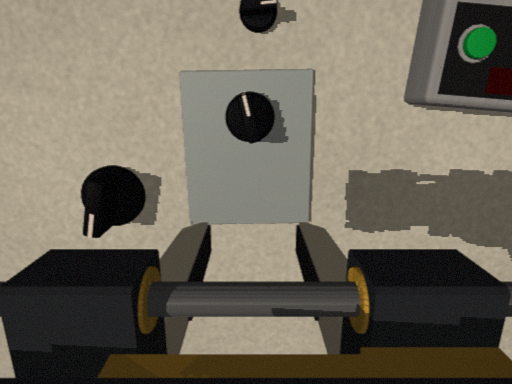

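The middle-sized knob sits on the mat, its blob centred near (249,117) with the white line at (247,105). Key presses are done.

Run:
```python
from h import *
c=cam('wrist');im=c['img']
u0,v0,u1,v1=215,82,300,152
sub=im[v0:v1,u0:u1].astype(int)
m=(sub.max(-1)<60).astype(np.uint8)
k,l,s,ce=cv2.connectedComponentsWithStats(m);i=1+np.argmax(s[1:,4])
wl=((sub.min(-1)>125)&(cv2.dilate((l==i).astype(np.uint8),np.ones((5,5)))>0))
g=sub[...,2]
# line: bright pixels inside blob's convex hull
hull=cv2.convexHull(cv2.findContours((l==i).astype(np.uint8),0,1)[0][0]);hm=np.zeros_like(m);cv2.fillConvexPoly(hm,hull,1)
hm=cv2.erode(hm,np.ones((3,3)))
e=cv2.minEnclosingCircle(hull);print('blob',s[i],e[0][0]+u0,e[0][1]+v0,e[1])
ys,xs=np.where((sub.min(-1)>100)&(hm>0));print(len(xs))
P=np.array([ray(c,x+u0,y+v0,.05)[:2] for x,y in zip(xs,ys)])
mu=P.mean(0);d=np.linalg.svd(P-mu)[2][0];d=d if d[0]>0 else -d
t=(P-mu)@d
print('mid',mu,'yaw',np.degrees(np.arctan2(d[1],d[0])),'range',t.min(),t.max())
print('outer',mu+d*t.max(),'axis from outer',mu+d*(t.max()-.022))
print('circle at z=.013',ray(c,e[0][0]+u0,e[0][1]+v0,.013))
print('radius mm',e[1]/c['K'][0,0]*(c['pose'][2,3]-.015)*1000, robot.read_state()['tool_pos'])
```

```text
blob [   9   10   50   52 1861] 248.50448608398438 117.3968620300293 25.646881103515625
75
mid [0.52117693 0.29874906] yaw 13.954692475227818 range -0.009030515940028131 0.009072217339201978
outer [0.52998139 0.30093687] axis from outer [0.50863069 0.29563147]
circle at z=.013 [0.50876316 0.29554666 0.013     ]
radius mm 27.297997899865845 [0.45232086 0.29163365 0.19664653]
```

```bash
python3 -m pendant '[[[0.5,2.8,-0.2,3,0],[0.5,2.8,-0.2,3,0],[0.5,0,0,3,-7.2],[0.5,0,0,3,-7.1],[0.5,0,0,2,0],[0.5,0,0,0,0],[0.5,0,0,0,0]]]'; python3 -c "
from h import *
s=robot.read_state();print(s['tool_pos']);print(R.from_rotvec(s['orientation']).as_matrix().round(4))"
```

```text
t: 5.85
tool_pos: [0.5087, 0.2945, 0.0574]
orientation: [3.119, 0.376, -0.002]
force: [-1.0, 1.1, 1.0]
opening: 0.0469
gripper_force: 0.0
[0.50874012 0.29447626 0.05739935]
[[ 9.714e-01  2.376e-01 -1.200e-03]
 [ 2.376e-01 -9.714e-01 -6.000e-04]
 [-1.300e-03  3.000e-04 -1.000e+00]]
```

```bash
python3 -m pendant '[[[0.5,0,-0.1,2.3,0],[0.5,0,0,1,0],[0.5,0,0,0,0],[0,0,0,0,0],[0,0,0,0,0],[0,0,0,0,0]]]' 40; python3 -m pendant '[[[0,0,0,-3,0],[0,0,0,-4,0],[0,0,0,-4,0],[0,0,0,-4,0],[0,0,0,0,0]]]'
python3 - <<'E'
from h import *
s=robot.read_state();print(s['tool_pos'],s['opening'],s['gripper_force'])
print(R.from_rotvec(s['orientation']).as_matrix().round(4))
c=cam('wrist','w4.png')
E
```

```text
t: 6.45
tool_pos: [0.5091, 0.297, 0.0258]
orientation: [-3.118, -0.379, -0.002]
force: [-0.4, -0.0, 0.4]
opening: 0.0269
gripper_force: 0.0
t: 6.95
tool_pos: [0.5122, 0.2985, 0.1831]
orientation: [-3.115, -0.379, -0.019]
force: [1.3, -0.1, 0.9]
opening: 0.0003
gripper_force: 0.0
[0.51220526 0.29854565 0.18314316] 0.00026990907616815103 0.0
[[ 0.9707  0.2398  0.0114]
 [ 0.2398 -0.9708  0.0054]
 [ 0.0123 -0.0025 -0.9999]]
```

View pics/w4.png

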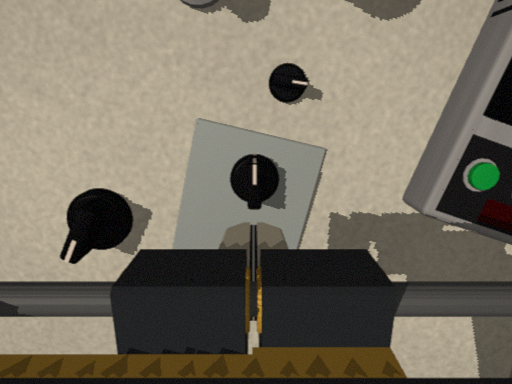

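The fingers had not closed before the lift; the knob still stands on the mat at (255,178), aligned with the tool. I'll go back down and dwell longer.

```bash
python3 -m pendant '[[[0.5,0,0,0,0],[0.5,0,0,4,0],[0.5,0,0,4,0],[0.5,0,0,0,0]]]' 40
python3 - <<'E'
from h import *
c=cam('wrist');im=c['img'];s=robot.read_state();print(s['tool_pos'],s['opening'])
print(R.from_rotvec(s['orientation']).as_matrix().round(4))
u0,v0,u1,v1=200,120,310,240
sub=im[v0:v1,u0:u1].astype(int)
m=(sub.max(-1)<45).astype(np.uint8)
k,l,st,ce=cv2.connectedComponentsWithStats(m);i=1+np.argmax(st[1:,4]);print(st[i],ce[i]+[u0,v0])
hull=cv2.convexHull(cv2.findContours((l==i).astype(np.uint8),0,1)[0][0]);hm=np.zeros_like(m);cv2.fillConvexPoly(hm,hull,1)
hm=cv2.erode(hm,np.ones((3,3)))
ys,xs=np.where((sub.min(-1)>120)&(hm>0));print(len(xs))
P=np.array([ray(c,x+u0,y+v0,.05)[:2] for x,y in zip(xs,ys)])
mu=P.mean(0);d=np.linalg.svd(P-mu)[2][0];d=d if d[0]>0 else -d
t=(P-mu)@d
print('yaw',np.degrees(np.arctan2(d[1],d[0])),t.min(),t.max(),'axis',mu+d*(t.max()-.022))
E
```

```text
t: 7.4
tool_pos: [0.5025, 0.2939, 0.086]
orientation: [3.114, 0.379, -0.022]
force: [0.2, -0.8, -1.4]
opening: 0.0278
gripper_force: 0.0
[0.50452979 0.29485115 0.08976493] 0.03196723590911902
[[ 0.9708  0.2397 -0.0091]
 [ 0.2396 -0.9709 -0.0043]
 [-0.0099  0.002  -0.9999]]
[  18   37   68   80 3589] [251.10866537 192.87991084]
167
yaw 7.07576891201561 -0.02303039039401569 0.01757761912629742 axis [0.51114902 0.29801764]
```

```bash
python3 -m pendant '[[[0.5,0,0,3,0],[0.5,0,0,2.5,0],[0.5,0,0,0.8,0],[0.5,0,0,0,0],[0.5,0,0,0,0]]]'; python3 -c "
from h import *
s=robot.read_state();print(s['tool_pos'])"
```

```text
t: 7.95
tool_pos: [0.5095, 0.2972, 0.0336]
orientation: [-3.118, -0.379, -0.003]
force: [-0.5, -0.5, 0.3]
opening: 0.0467
gripper_force: 0.0
[0.50949574 0.29721596 0.03357393]
```

```bash
python3 -m pendant '[[[0.5,-0.1,0.1,0.9,0],[0.5,0,0,0,0],[0,0,0,0,0],[0,0,0,0,0],[0,0,0,0,0],[0,0,0,0,0],[0,0,0,0,0],[0,0,0,0,0]]]' 40;python3 -m pendant '[[[0,0,0,0,0],[0,0,0,0,0]]]'; python3 -c "
from h import *
s=robot.read_state();print(s['tool_pos']);print(R.from_rotvec(s['orientation']).as_matrix().round(4))"
```

```text
t: 8.75
tool_pos: [0.5077, 0.2955, 0.0228]
orientation: [-3.119, -0.379, -0.0]
force: [0.4, 0.9, 1.3]
opening: 0.0138
gripper_force: 40.0
t: 8.95
tool_pos: [0.5077, 0.2955, 0.0228]
orientation: [-3.118, -0.379, -0.0]
force: [-0.0, 1.0, 0.6]
opening: 0.0139
gripper_force: 40.0
[0.50774349 0.29553018 0.02278228]
[[ 9.709e-01  2.397e-01  2.000e-04]
 [ 2.397e-01 -9.709e-01  2.000e-04]
 [ 3.000e-04 -1.000e-04 -1.000e+00]]
```

```bash
python3 -m pendant '[[[0,0,0,2,0],[0,0,0,-4.5,0],[0,0,0,-4.5,0]]]' >/dev/null 2>&1 & sleep 0; kill %1 2>/dev/null; wait; python3 -c "
from h import *
s=robot.read_state();print(s['t'],s['tool_pos'])"
```

```text
8.95 [0.50774349 0.29553018 0.02278228]
```

That command had a sign error in its first row. I killed it before it ran and the clock is unchanged, so here is the correct lift.

```bash
python3 -m pendant '[[[0,0,0,-3,0],[0,0,0,-4.5,0],[0,0,0,-4.5,7],[0,0,0,-1.5,6.9],[0,0,0,0,0]]]'; python3 -m pendant '[[[0,-0.3,4.8,0,0],[0,-0.4,4.8,0,0],[0,-0.3,4.8,0,0],[0,-0.4,4.8,0,0],[0,-0.3,4.8,0,0],[0,-0.4,4.8,0,0],[0,-0.3,4.8,0,0],[0,-0.4,4.5,0,0]]]'; python3 -m pendant '[[[0,0,0,0,0],[0,0,0,0,0],[0,0,0,0,0]]]'
python3 - <<'E'
from h import *
c=cam('wrist','w5.png');np.savez('w5',**c)
s=robot.read_state();print(s['tool_pos'],s['opening'],s['q']);print(R.from_rotvec(s['orientation']).as_matrix().round(4))
E
```

```text
t: 9.45
tool_pos: [0.5098, 0.2964, 0.1615]
orientation: [-3.139, 0.004, -0.009]
force: [-0.1, -0.1, -0.6]
opening: 0.0132
gripper_force: 40.0
t: 10.25
tool_pos: [0.4777, -0.0872, 0.1553]
orientation: [-3.141, -0.005, 0.005]
force: [1.3, 1.0, -0.4]
opening: 0.0137
gripper_force: 40.0
t: 10.55
tool_pos: [0.4788, -0.0845, 0.1563]
orientation: [-3.14, -0.002, 0.003]
force: [-0.3, -0.2, -0.5]
opening: 0.0136
gripper_force: 40.0
[ 0.47901274 -0.08415115  0.15657848] 0.013607450451277715 [-2.79708380e-01 -1.41586507e-01  1.87329960e+00  4.37147388e-04
  1.41164715e+00  1.28893102e+00]
[[ 1.0e+00  2.1e-03 -1.6e-03]
 [ 2.1e-03 -1.0e+00  9.0e-04]
 [-1.6e-03 -9.0e-04 -1.0e+00]]
```

View pics/w5.png

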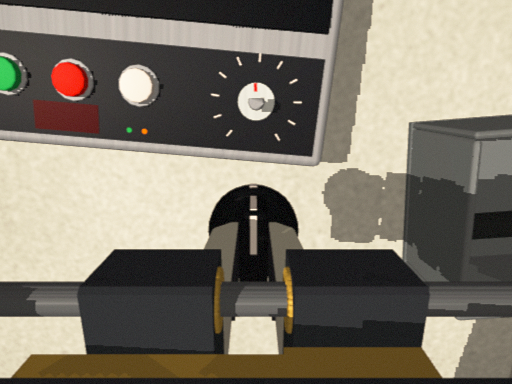

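The knob is held upright, its line running from about (253,187) to (253,255). The collar is at (256,101) and its tick at (255,88).

Run:
```python
from h import *
c=dict(np.load('w5.npz'));im=c['img'].astype(int)
u0,v0,u1,v1=230,70,285,130;sub=im[v0:v1,u0:u1]
# collar outline: not dark
m=((sub.max(-1)>110)).astype(np.uint8);k,l,s,ce=cv2.connectedComponentsWithStats(m);i=1+np.argmax(s[1:,4])
cn=cv2.findContours((l==i).astype(np.uint8),0,1)[0][0]
m2=((sub.min(-1)>150)).astype(np.uint8)
e=cv2.fitEllipse(cn);p=np.array(e[0])+[u0,v0];print('ellipse',e,p,s[i])
bb=s[i];
for z in(.0605,.0645): print('collar',z,ray(c,*p,z).round(4))
left=ray(c,u0+bb[0]-.5,p[1],.0625);right=ray(c,u0+bb[0]+bb[2]-.5,p[1],.0625);print('diam',left[1]-right[1],'mid',(left+right)/2)
r=(sub[...,2]>1.7*sub[...,1])&(sub[...,2]>110);ys,xs=np.where(r);
P=np.array([ray(c,x+u0,y+v0,.0635)[:2] for x,y in zip(xs,ys)]);mu=P.mean(0);d=np.linalg.svd(P-mu)[2][0];print('tick',mu,np.degrees(np.arctan2(*(d*np.sign(d[0]))[::-1])),len(xs))
q=mu-ray(c,*p,.0635)[:2];print('tick yaw from centre',np.degrees(np.arctan2(q[1],q[0])))
# steel tip
st=(sub.max(-1)<175)&(sub.min(-1)>100)&~r;ys,xs=np.where(st);
for y in range(20,45): print(''.join('%4d'%v for v in sub[y,12:50,1]))
# knob line
u0,v0,u1,v1=235,180,270,262;sub=im[v0:v1,u0:u1];ys,xs=np.where(sub.min(-1)>110)
z=.1838;P=np.array([ray(c,x+u0,y+v0,z)[:2] for x,y in zip(xs,ys)]);k=P[:,0].argmax();mu=P.mean(0);d=np.linalg.svd(P-mu)[2][0]
print('line',len(xs),ys.min()+v0,ys.max()+v0,mu,np.degrees(np.arctan2(*(d*np.sign(d[0]))[::-1])),'outer',P[k],'inner',P[:,0].min())
```

```text
ellipse ((25.545917510986328, 31.014564514160156), (36.12278747558594, 37.87051773071289), 7.114840984344482) [255.54591751 101.01456451] [   7   12   38   39 1112]
collar 0.0605 [ 0.5519 -0.0873  0.0605]
collar 0.0645 [ 0.5519 -0.0872  0.0645]
diam 0.02914515256870824 mid [ 0.55188811 -0.08721591  0.0625    ]
tick [ 0.56233832 -0.08681271] 0.10119014591013979 25
tick yaw from centre 2.3737808268916885
 238 237 234 232 233 236 237 238 238 238 237 208 120  48  85 188 237 237 237 237 237 236 235 236 236 241 243 238 208 117  48  39  42  43  38  40  42  45
 239 235 233 232 236 236 237 237 237 238 236 223 175 144 152 202 236 237 237 235 237 236 235 235 238 240 240 240 238 186  72  37  41  38  42  43  38  43
 237 235 234 233 234 237 237 238 237 236 237 237 230 232 233 234 236 236 237 237 236 236 235 236 236 240 239 239 239 212 125  52  41  42  40  42  46  40
 237 234 234 234 233 236 238 238 237 238 236 236 235 236 237 236 235 236 236 237 236 235 235 234 237 238 239 239 239 237 191  87  41  38  44  41  42  36
 236 235 233 232 236 237 237 238 236 237 237 237 235 235 235 234 234 235 236 237 2
[... 2549 characters left out ...]
37 236 237 238 237 236 232 230 232 235 235 237 208 151 146 143 142 145 147 149 153 145 105  56  24  20  24  28  35  41  42
 239 239 235 233 231 233 237 237 237 238 238 236 235 234 235 234 235 234 234 233 232 232 233 232 234 235 239 237 189  86  32  20  32  30  28  33  38  45
 198 237 236 233 232 233 236 236 237 238 237 235 234 231 232 235 232 234 234 236 237 236 237 237 237 241 242 219 133  51  36  45  37  39  39  40  37  36
 132 214 238 236 234 233 235 237 238 238 237 236 235 234 232 235 233 233 236 234 235 235 236 234 237 240 218 140  67  29  35  42  37  44  38  41  38  39
line 472 180 253 [ 0.50620736 -0.08516363] 1.402035434209022 outer [ 0.51877929 -0.09241041] inner 0.48404926547261584
```

Run:
```python
from h import *
c=dict(np.load('w5.npz'));im=c['img'].astype(int)
for y in range(180,262,4): print(y,' '.join('%3d'%v for v in im[y,244:264].min(-1)))
z=.1838
for y in(184,186,188): print(y,ray(c,253.5,y,z).round(4))
# skirt blob left/right and front at skirt z
row=im[200:236:6,190:320].max(-1)
for y,r in zip(range(200,236,6),row): xs=np.where(r<50)[0]+190;print(y,xs.min(),xs.max(),ray(c,(xs.min()+xs.max())/2,y,.1538).round(4))
```

```text
180 200 201 200 201 200 202 201 199 200 199 197 198 201 203 204 207 208 205 204 204
184 193 167 163 148 128 121 119 120 116 108 109 108 112 122 130 145 161 164 181 203
188  17  10   7   9  10  28  46  42  33  28  26  30  26  23  10  11  12   3   1   8
192  12  15  17  17  23  18  21  17  14  16  15  14  18  13   9  11  16  14  17  17
196  24  18  25  24  20  28  80 108 113 109 110  95  70  21   8   8   2   1   6  11
200  11   6  10  15   4  28  82 113 113 116 115 112  86  25   0   9   6   5   9  12
204   0   0   3  10   9  36  85 114 119 114 118 115  89  25   0  11   7   3  12  13
208   5  14   9   5  12  39  96 128 125 131 130 128  99  44  12   0   2   8  17   0
212  10   6  20  11  17   0  10   3   6   9   2   1   9  14   0  15  10  13   8  13
216  11  22  25  18  30  96 182 223 224 225 224 224 173  73  15  17  13   7   8  20
220   8  11   2  17  13  49 100 122 119 125 124 133 113  48  15   9   9  13  14   9
224  12   9  12  10  10  53 103 126 126 125 127 124  96  36   4   7  10   2  14   6
228   8  11  11   4   7  38  94 124 126 123 124 122 100  36   0   6  12   3   5  16
232   2 
[... 281 characters left out ...]
27 125 127 122  93  39  10   0  10  15  11  17
248  10   8   0   9   2  43  96 124 122 125 125 128  96  40   8   9  12   4   0  12
252  16   6   8  12   2  38  94 127 123 128 127 126 100  41   7   4  11   4  13   4
256   9  16  13  10  10  11   9   7  10   0  15  11   7   0   8  14   0   4  15   2
260   1  14  12   1  11  10   0   9   0  11  11  10  10   8  14   7   3   0   2   2
184 [ 0.517  -0.0857  0.1838]
186 [ 0.5161 -0.0857  0.1838]
188 [ 0.5152 -0.0857  0.1838]
200 220 286 [ 0.5005 -0.0854  0.1538]
206 216 290 [ 0.4971 -0.0854  0.1538]
212 213 293 [ 0.4937 -0.0854  0.1538]
218 211 295 [ 0.4902 -0.0854  0.1538]
224 210 296 [ 0.4867 -0.0854  0.1538]
230 209 297 [ 0.4832 -0.0854  0.1538]
```

```bash
python3 -m pendant '[[[0,3.6,0.1,0,0],[0,3.5,0.1,0,-1],[0,0,0,2.5,0],[0,0,0,2.4,0],[0,0,0,0,0],[0,0,0,0,0],[0,0,0,0,0]]]'
python3 - <<'E'
from h import *
s=robot.read_state();print(s['tool_pos'],s['force'],s['wrist_torque']);print(R.from_rotvec(s['orientation']).as_matrix().round(4))
c=cam('wrist','w6.png');np.savez('w6',**c)
E
```

```text
t: 11.3
tool_pos: [0.5513, -0.0871, 0.1102]
orientation: [3.141, 0.029, 0.003]
force: [-0.0, -0.0, -0.3]
opening: 0.0135
gripper_force: 40.0
[ 0.55133735 -0.08705848  0.11021815] [-0.04308975 -0.02995152 -0.33483246] [ 0.02125254 -0.05316354  0.0185296 ]
[[ 9.998e-01  1.820e-02  2.000e-03]
 [ 1.820e-02 -9.998e-01 -4.000e-04]
 [ 2.000e-03  5.000e-04 -1.000e+00]]
```

View pics/w6.png

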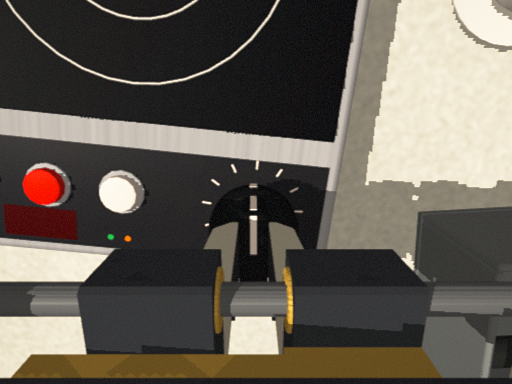

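The knob is above the spindle, which is now hidden under the skirt near (253,235). I'll shift about 1.2 mm in x and y, then lower gently and watch the force.

```bash
python3 -m pendant '[[[0,-0.12,-0.12,0.4,0],[0,0,0,0.3,0],[0,0,0,0,0],[0,0,0,0,0]]]'; python3 -m pendant '[[[0,0,0,0.3,0],[0,0,0,0.2,0],[0,0,0,0.2,0],[0,0,0,0,0]]]';python3 -c "
from h import *
s=robot.read_state();print(s['tool_pos'],s['force'],s['wrist_torque'])"
```

```text
t: 11.75
tool_pos: [0.5491, -0.0864, 0.1016]
orientation: [-3.141, -0.026, 0.0]
force: [-0.2, 0.7, -0.8]
opening: 0.0137
gripper_force: 40.0
t: 12.15
tool_pos: [0.5495, -0.0864, 0.0945]
orientation: [3.141, 0.026, 0.001]
force: [2.2, -0.0, -1.9]
opening: 0.0135
gripper_force: 40.0
[ 0.54948015 -0.08644395  0.09448238] [ 2.2008439  -0.03852885 -1.8990869 ] [ 0.01414943 -0.43994664  0.00847664]
```

The underside is 5 mm below the spindle tip with almost no axial force, so the bore is engaged.

```bash
python3 -m pendant '[[[0,0.08,0,0.3,0],[0,0,0,0.3,0],[0,0,0,0.2,0],[0,0,0,0,0],[0,0,0,0,0]]]'; python3 -m pendant '[[[0,0,0,0.1,0],[0,0,0,0,0]]]';python3 -c "
from h import *
s=robot.read_state();print(s['tool_pos'],s['force'],s['wrist_torque'])"
```

```text
t: 12.65
tool_pos: [0.5498, -0.0863, 0.0864]
orientation: [-3.141, -0.027, 0.001]
force: [0.7, -0.2, -0.3]
opening: 0.0138
gripper_force: 40.0
t: 12.85
tool_pos: [0.55, -0.0864, 0.0858]
orientation: [3.141, 0.026, 0.0]
force: [-1.1, 0.2, 0.4]
opening: 0.0135
gripper_force: 40.0
[ 0.55004817 -0.08644343  0.08578456] [-1.06831745  0.19181282  0.35265393] [ 0.06093166 -0.02623125  0.02430187]
```

```bash
python3 -m pendant '[[[0,0,0,0.1,0],[0,0,0,0.1,0],[0,0,0,0,0],[0,0,0,0,0]]]'; python3 -m pendant '[[[0,0,0,0.1,0],[0,0,0,0.1,0],[0,0,0,0.1,0],[0,0,0,0.1,0],[0,0,0,0,0],[0,0,0,0,0],[0,0,0,0,0]]]';python3 -c "
from h import *
s=robot.read_state();print(s['tool_pos'],s['force'],s['wrist_torque'])"
```

```text
t: 13.25
tool_pos: [0.5501, -0.0864, 0.0839]
orientation: [3.141, 0.027, 0.0]
force: [-2.2, 0.4, 3.8]
opening: 0.0136
gripper_force: 40.0
t: 13.95
tool_pos: [0.5503, -0.0864, 0.0805]
orientation: [3.141, 0.027, 0.001]
force: [-4.9, 0.9, 10.8]
opening: 0.0135
gripper_force: 40.0
[ 0.55025563 -0.0864458   0.08052911] [-4.94917572  0.94383854 10.80820397] [ 0.19166993  0.91996712 -0.02402789]
```

```bash
python3 -m pendant '[[[0,0,0,0.1,0],[0,0,0,0,0],[0,0,0,0,0]]]';python3 - <<'E'
from h import *
s=robot.read_state();print(s['tool_pos'],s['force'],s['wrist_torque'])
c=cam('wrist','w7.png')
E
```

```text
t: 14.25
tool_pos: [0.5504, -0.0865, 0.0804]
orientation: [3.141, 0.027, 0.001]
force: [-7.9, 2.3, 17.5]
opening: 0.0137
gripper_force: 40.0
[ 0.55043478 -0.08647645  0.08039945] [-7.9236758   2.26115494 17.47039817] [ 0.33455857  1.47450695 -0.00684046]
```

View pics/w7.png

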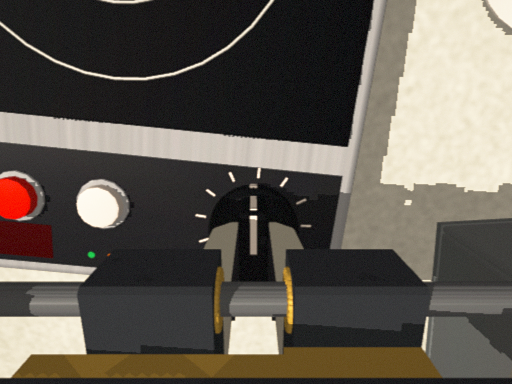

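The knob is down on the hard stop: force rose from 10.8 to 17.5 N for 0.1 mm of travel. The underside is about 3.1 mm above the strip, the line points to the tick side, and the red and white keys are up.

```bash
python3 -c "
from plant import robot
print(robot.close_job())"
```

```text
the job is handed in; nothing more can be done
None
```

I pressed the red stop key and then the white standby key right down, then fitted the knob keyed on the spindle. I handed the job in with the knob still gripped and pressed onto its stop; the hand-in returned no verdict.

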